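# Mate a hinge leaf with the leaf on the jamb block and hold it for the pin

## Task

Two loose steel hinge leaves stand in the white rack: lift out the one whose single knuckle fits the gap between the two knuckles of the leaf fixed on the wooden jamb block, and leave the other. Keeping it upright, lower its knuckle into the gap and press the sprung plunger there fully down, so that the holes of all three knuckles line up ready for the hinge pin. Finish while still gripping the leaf and holding it pressed down like that (let go and the spring pushes it out), and leave everything else on the mat where it lies.

Things in the scene. Friction and masses are not known exactly. Their poses are not given: they have to be found in the camera images.
- leaf_plate (a point): Fitting loose leaf, plain steel, 0.3 kg, upright in one of the rack's two places. Point: centre of its plate, 76 mm wide (own y), 8 thick (own x), 60 tall (own z, up). Grip its two flat faces from above, at the middle. Below: a neck 28 mm wide, then one knuckle 32 mm long; knuckle underside 58 mm below this point. Same after a half turn about z.
- leaf_bore (a point): Centre of the bore of the fitting leaf's knuckle (22 mm outside, 12 mm bore, 32 mm long, along own y): 47 mm below leaf_plate, 11 mm above the leaf's lowest point; same axes as leaf_plate.
- other_leaf_plate (a point): The other loose leaf in the rack: same plate, same point (centre of the plate), but its knuckle is 50 mm long, too long for the gap. Not to be moved.
- rack: Fixed white plastic rack, 60 x 210 mm, 50 tall; origin centre of its underside, on the mat. Two places, 52 mm either side of it along own y; which leaf stands where varies. In each, two posts (34 mm along x) 28 to 40 mm either side of the leaf's middle hold the plate's outer ends in slots 11 mm wide, 16 deep, open at the top; the leaf lifts straight up.
- jamb_bore (a point): Centre of the gap between the two fixed knuckles (22 mm outside, 12 mm bore) on the jamb block, on their bore axis: leaf_bore must come here. Own y = bore axis, z up. Knuckles reach from 18 to 38 mm either side, so the gap is 36 mm, edges bevelled 2 mm. The fixed leaf's plate lies flat at this height, 17 to 77 mm towards own +x, its top 4 mm above this point.
- jamb: Fixed wooden jamb block, 125 x 110 mm; origin on its underside, 41 mm below jamb_bore. A groove 24 mm wide runs along own y under the knuckles: its walls end 4 mm below jamb_bore, its floor is 11 mm below, so a knuckle resting on the floor is at the right height.
- plunger (a joint): Travel (m) of the brass sprung plunger, 12 mm diameter, standing up from the groove floor in the middle of the gap: 0 = up, its top 8 mm above the floor; 0.008 = flush with the floor, reached when the leaf's knuckle sits on the floor. Takes about 5 N at first, 10 N at flush, more than the leaf's weight.
- pin_mid (a point): Middle of the loose steel hinge pin, 7 mm diameter, 90 mm long, lying in a shallow black tray (120 x 45 x 14 mm) between rack and block. Not to be moved.
- driver: Screwdriver lying on the mat at the far side. Not to be moved.
- clip0: Small black plastic clip, 22 x 18 x 18 mm, on the mat, between rack and block. Not to be moved.
- clip1: Another such clip near it. Not to be moved.
- clip2: Another such clip, on the far side of the mat. Not to be moved.
- tape_case: Grey tape-measure case, 60 x 60 x 32 mm, on the far side of the mat. Not to be moved.
Things that resemble listed ones, but are neither listed nor needed, are in the scene too. There is more than one size of the jamb; the job needs the smaller.

How it is judged:
On the way:
1. the fitting leaf is gripped and lifted out of the rack (contact force between the fingers and leaf above 2 N and contact force between leaf and rack below 0.1 N and height (world z) of leaf_bore above 0.06 m), for 0.2 s.
At the end, for the whole second after the job is handed in: The fitting leaf's bore lies on the bore axis of the fixed knuckles: within 3 mm across the groove, 2 mm in height and 4 mm along the axis, axes parallel within 0.1 rad, leaf upright within 0.2 rad, the plunger pressed at least 5.5 mm down, and the fingers still gripping the leaf with more than 3 N (x of leaf_bore in the frame of jamb_bore between -0.003 and 0.003 m and y of leaf_bore in the frame of jamb_bore between -0.004 and 0.004 m and z of leaf_bore in the frame of jamb_bore between -0.002 and 0.002 m and angle between the y axis of leaf_bore and the y axis of jamb_bore, either way round below 0.1 rad and angle between leaf_bore's own z axis and vertical below 0.2 rad and value of joint plunger above 0.0055 m and contact force between the fingers and leaf above 3 N); the arm keeps its last pose, push and grip.
It fails at once if the other leaf was moved (distance of other_leaf_plate from where it was at the start of the episode above 0.015 m).
It fails at once if something else on the mat was moved (distance of any of pin_mid, driver, clip0, clip1, clip2, tape_case from where it was at the start of the episode above 0.025 m).
It also fails if it takes over 40 s, if anything falls off the work surface, if the arm or the gripper's body presses on something with over 40 N, if the wrist force passes 120 N, or if a joint passes its speed limit or range.

## Robot

A 6-joint arm with a two-finger parallel gripper is mounted at the origin on the work surface. World frame = base frame: x ahead of the robot, y to its left, z up, the work surface at z = 0. Lengths are in m, angles in rad, forces in N, time in s.
With the tool pointing down it reaches from about 0.375 to 0.975 m from the base axis. Payload 3.8 kg.
Tool frame: the origin (TCP) lies at the very end of the fingers, on their centre line; the grasp point (between the pads) lies 19 mm behind it; z points along the fingers, y is the direction in which the jaws open and shut (so a half turn about z gives the same grasp; the last joint's range is limited). The gripper opens to 85 mm and grips with 20 to 120 N. Pads are 22 mm wide; open, the fingers measure 114 mm over their backs; the gripper's body (76 mm by 85 mm) begins 54 mm behind the grasp point. The pads swing forward as they close: fully open they stand 13 mm farther back than shut.
Start: joints at [1.186, 0.264, 1.604, -0, 1.274, -0.037], TCP at [0.23, 0.635, 0.202] pointing down, gripper open.
Joint ranges: [-2.63, 2.63], [-0.94, 2.18], [0.31, 2.57], [-1.31, 4.45], [0, 2.66], [-2.55, 2.55]. Speed limits (rad/s): [2.57, 2.57, 3.14, 3.14, 3.14, 3.14].

## Interface

Orientations are given as a 3x3 rotation matrix whose columns are the frame's x, y, z axes.
In Python, from rig import sensors, eyes, manip gives the robot as it stands.
- The arm moves only by the shell command python3 -m inch 'ROWS' [FORCE]. ROWS is text: rows parted by semicolons, each of 7 numbers parted by spaces: the turn, a rotation vector about the tool's x, y, z in rad, then the shift along the tool's x, y, z in cm, then the opening, from 0 (shut) to 1 (fully open). A call has 1 to 5 rows; each row is the pose to reach, as a shift and turn from the pose commanded when the call began, along the tool's axes at that moment; what a row does not reach only later rows make up. A row lasts 1/12 s, in which the tool goes at most 41.7 mm and 7.16 degrees, less where a joint would pass 70% of its speed; a pose out of reach is approached as far as the arm can. A call with a gripper value outside its range is refused whole. The fingers move at their own pace and stop on an object; FORCE is the grip in N (left out, the last holds). Time passes only in rows, so rows that repeat a pose let the fingers close. It gives the time, the measured TCP pose, the force and the opening at its end, in the units of the state.
- sensors.sense(): the state, without advancing time (a new reading comes with each control period).
- eyes.get_image(name): name is "side" or "top" or "wrist"; returns the picture (400x640x3 uint8, red, green, blue); there is no depth.
- eyes.camera_params(name): a dict with "camera_matrix" (3x3 intrinsics, pixels), "rvec" (rotation vector, rad) and "tvec" (3), from world to camera coordinates, as OpenCV has them; the wrist camera has in their place "mount" (4x4, takes a point from camera to tool coordinates, whose origin is the TCP and whose axes are the flange's). Camera axes: x right, y down, z forward; pixel columns grow to the right and rows downward; lengths in m; the calibration is good to about 2 mm. The wrist camera is an equidistant fisheye: a pixel r from the principal point sees the ray r / f radians off the axis. A picture is of the moment at which its call begins: read the wrist's pose just before it. camera_params takes no time and is no camera call.
- manip.close_job(): hands the job in, once; it reports no verdict.
The state is a dict: "t": time; "joints": joint angles; "joint_vel": joint speeds; "effort": joint torques, N m; "position": TCP position; "orientation": TCP orientation; "force": force on the tool from outside, world axes, zero at the start; "torque": the same for the moment, N m; "grip_width": opening from 0.0 (shut) to 1.0 (fully open).
Only numpy, scipy, OpenCV 4.12 (cv2) and the standard library are available. Lean on these libraries where they do the work, as an engineer would, in place of code of your own. Each camera call takes 0.05 s, during which the arm holds its last target.

## Working session

There is one attempt and no reset: what is moved stays moved. The work goes in short steps, Python scripts to look and compute and a shell command to move; the robot and the scene stay as the last step left them, time stands still between calls to the robot, and variables do not carry over. Pictures are saved under pics/ and viewed, and the job is handed in when it is done.

```bash
ls; mkdir -p pics; python3 - <<'E'
from rig import sensors, eyes, manip
import cv2
print(sensors.sense())
for n in ["side","top","wrist"]:
    print(n,eyes.camera_params(n))
    cv2.imwrite(f"pics/a_{n}.png",eyes.get_image(n)[:,:,::-1])
E
```

```text
pics
{'t': 0.0, 'joints': array([ 1.18609565e+00,  2.64737532e-01,  1.60540698e+00, -7.18298570e-06,
        1.27369371e+00, -3.68863474e-02]), 'joint_vel': array([ 0.00108744,  0.00274495,  0.00184833,  0.00042762, -0.00038698,
       -0.00111915]), 'effort': array([ 1.77752969e-03, -5.15097249e+01, -3.67324054e+01,  5.34685341e-06,
        1.26413174e-02, -2.31270866e-05]), 'position': array([0.22976061, 0.63383054, 0.20085482]), 'orientation': array([[-9.40120618e-01,  3.40840907e-01, -8.36353299e-04],
       [ 3.40841924e-01,  9.40118311e-01, -2.08401632e-03],
       [ 7.59530399e-05, -2.24429098e-03, -9.99997479e-01]]), 'force': array([-0.68081155,  0.39820507, -0.61420922]), 'torque': array([-0.01226298, -0.00575153, -0.01416343]), 'grip_width': 1.002178391629872}
side {'camera_matrix': array([[376.31741704,   0.        , 325.76010126],
       [  0.        , 376.31741704, 201.99874639],
       [  0.        ,   0.        ,   1.        ]]), 'rvec': array([ 2.1317063 , -0.73235674,  0.37398516]), 'tvec': array([-0.33073774,  0.21132743,  0.827151  ])}
top {'camera_matrix': array([[405.38103254,   0.        , 318.47098047],
       [  0.        , 405.38103254, 197.47494942],
       [  0.        ,   0.        ,   1.        ]]), 'rvec': array([ 2.16782254, -2.1871332 ,  0.07909242]), 'tvec': array([0.01619202, 0.43054452, 1.16606403])}
wrist {'camera_matrix': array([[309.70691629,   0.        , 315.60796771],
       [  0.        , 309.70691629, 201.70903771],
       [  0.        ,   0.        ,   1.        ]]), 'mount': array([[ 1.95390290e-04, -9.48194486e-01, -3.17690382e-01,
         8.35828364e-02],
       [ 9.99999760e-01, -2.57880519e-05,  6.92001848e-04,
         9.23221686e-04],
       [-6.64344953e-04, -3.17690441e-01,  9.48194253e-01,
        -1.70705773e-01],
       [ 0.00000000e+00,  0.00000000e+00,  0.00000000e+00,
         1.00000000e+00]])}
```

View pics/a_side.png

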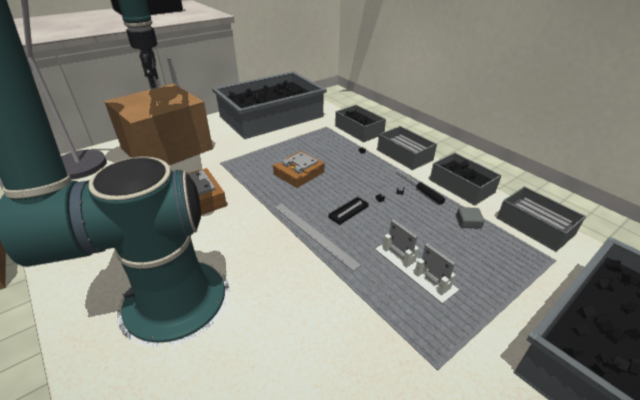

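View pics/a_top.png

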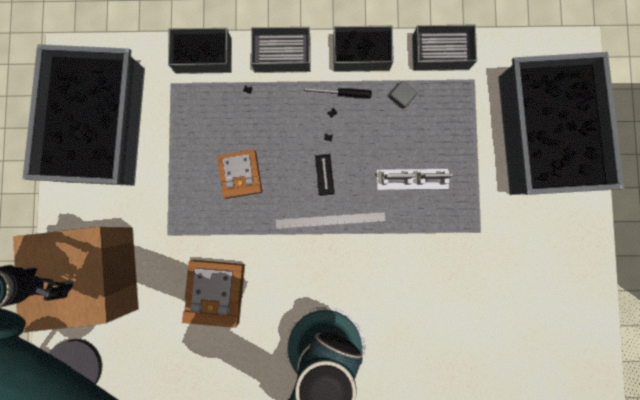

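View pics/a_wrist.png

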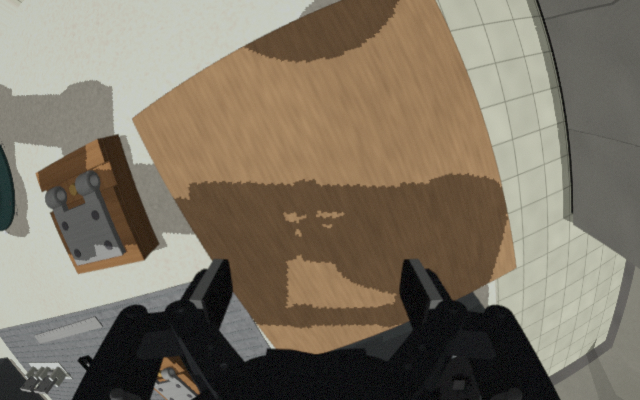

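```bash
cat > h.py <<'E'
import numpy as np, cv2
from rig import eyes, sensors
def ray(n,px):
    p=eyes.camera_params(n); K=p["camera_matrix"]; R=cv2.Rodrigues(p["rvec"])[0]; c=-R.T@p["tvec"].ravel()
    d=R.T@np.linalg.solve(K,np.array([px[0],px[1],1.0])); return c,d
def plane(n,px,z):
    c,d=ray(n,px); return c+d*(z-c[2])/d[2]
def proj(n,P):
    p=eyes.camera_params(n); return cv2.projectPoints(np.array(P,float).reshape(-1,3),p["rvec"],p["tvec"],p["camera_matrix"],None)[0].reshape(-1,2)
def wcam(s=None):
    s=s or sensors.sense(); p=eyes.camera_params("wrist"); T=np.eye(4);T[:3,:3]=s["orientation"];T[:3,3]=s["position"]
    return T@p["mount"],p["camera_matrix"]
def wproj(P,s=None):
    M,K=wcam(s); q=(np.array(P,float).reshape(-1,3)-M[:3,3])@M[:3,:3]
    r=np.hypot(q[:,0],q[:,1]); th=np.arctan2(r,q[:,2]); return np.c_[K[0,2]+K[0,0]*th*q[:,0]/r, K[1,2]+K[1,1]*th*q[:,1]/r]
def wplane(px,z,s=None):
    M,K=wcam(s); v=np.array([(px[0]-K[0,2])/K[0,0],(px[1]-K[1,2])/K[1,1]]); th=np.hypot(*v)
    d=M[:3,:3]@np.array([*(np.sin(th)*v/th),np.cos(th)]); return M[:3,3]+d*(z-M[2,3])/d[2]
E
python3 - <<'E'
from h import *
a=cv2.imread("pics/a_top.png")
b=np.hstack([cv2.resize(a[140:210,205:275],None,fx=5.5,fy=5.5,interpolation=cv2.INTER_CUBIC),cv2.resize(a[140:210,375:455],None,fx=5,fy=5.5,interpolation=cv2.INTER_CUBIC)])
cv2.imwrite("pics/b.png",b)
a=cv2.imread("pics/a_side.png")
cv2.imwrite("pics/c.png",cv2.resize(a[205:310,370:470],None,fx=5,fy=5,interpolation=cv2.INTER_CUBIC))
print("jamb corners top z.037",[plane("top",p,0.037).round(3) for p in [(219,154),(255,151),(261,193),(224,198)]])
print("other jamb",[plane("top",p,0.037).round(3) for p in [(189,260),(243,262),(239,326),(183,322)]])
print("rack",[plane("top",p,0.0).round(3) for p in [(377,170),(451,170),(451,190),(377,190)]])
# box
print([plane("top",p,0.15).round(3) for p in [(13,237),(131,228),(138,312)]])
E
```

```text
jamb corners top z.037 [array([0.558, 0.3  , 0.037]), array([0.566, 0.195, 0.037]), array([0.444, 0.177, 0.037]), array([0.43 , 0.284, 0.037])]
other jamb [array([0.254, 0.382, 0.037]), array([0.247, 0.228, 0.037]), array([0.07 , 0.238, 0.037]), array([0.082, 0.396, 0.037])]
rack [array([ 0.512, -0.162,  0.   ]), array([ 0.51 , -0.382,  0.   ]), array([ 0.451, -0.38 ,  0.   ]), array([ 0.453, -0.161,  0.   ])]
[array([0.325, 0.802, 0.15 ]), array([0.345, 0.496, 0.15 ]), array([0.132, 0.473, 0.15 ])]
```

View pics/b.png

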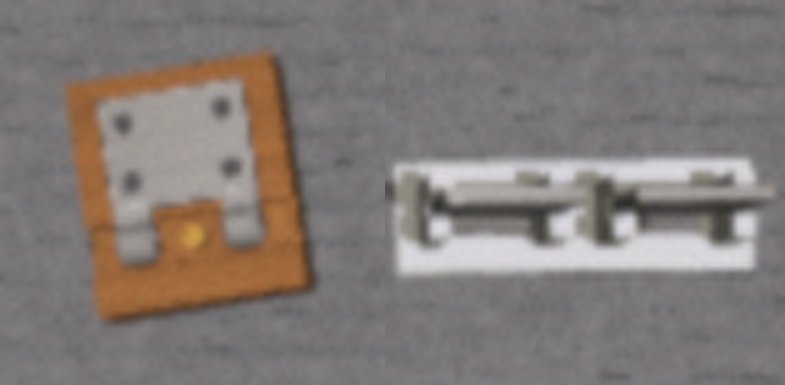

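View pics/c.png

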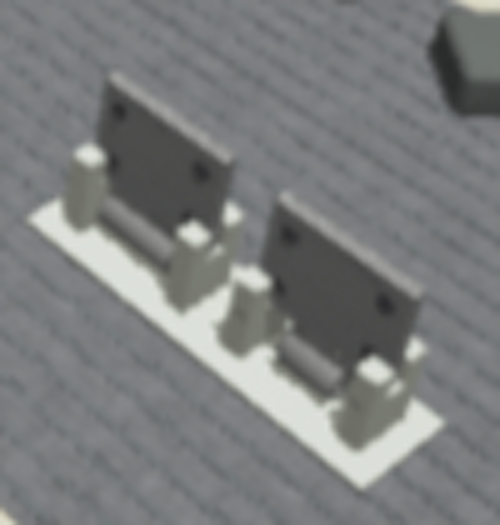

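```bash
cat >> h.py <<'E'
from scipy.spatial.transform import Rotation as Rot
def go(pos,yaw,s=None):
    "shift/turn to TCP pos with tool pointing down, tool x at world angle yaw (deg)"
    s=s or sensors.sense(); R=s["orientation"]; a=np.radians(yaw)
    T=np.array([[np.cos(a),np.sin(a),0],[np.sin(a),-np.cos(a),0],[0,0,-1]])
    print("turn",Rot.from_matrix(R.T@T).as_rotvec().round(4),"shift cm",(R.T@(np.array(pos)-s["position"])*100).round(2))
def st():
    s=sensors.sense(); R=s["orientation"]
    print("t",round(s["t"],2),"pos",s["position"].round(4),"yaw",np.degrees(np.arctan2(R[1,0],R[0,0])).round(2),"z",R[:,2].round(3),"F",s["force"].round(1),"g",round(s["grip_width"],3))
E
python3 -m inch '0 0 0 0 0 -4 1; 0 0 0 0 0 -8 1; 0 0 0 0 0 -12 1; 0 0 0 0 0 -15 1; 0 0 0 0 0 -15 1'
python3 -c "
from h import *; st(); go([.48,-.30,.30],90); go([.45,.3,.30],120)"
```

```text
t: 0.57
position: [0.2312, 0.6374, 0.3619]
orientation: [[-0.94, 0.341, 0.005], [0.341, 0.94, 0.013], [-0.001, 0.014, -1.0]]
force: [-0.4, -0.7, 0.9]
grip_width: 1.0
t 0.57 pos [0.2312 0.6374 0.3619] yaw 160.08 z [ 0.005  0.013 -1.   ] F [-0.4 -0.7  0.9] g 1.0
turn [ 0.0125 -0.008   1.223 ] shift cm [-55.33 -79.73   5.11]
turn [ 0.0136 -0.0043  0.6994] shift cm [-32.07 -24.35   5.87]
```

```bash
python3 -m inch '0 0 0.07 -3 -2 0 1; 0 0 0.14 -6 -5 1 1; 0 0 0.2 -9.5 -7 1 1; 0 0 0.28 -12.5 -9.5 2 1; 0 0 0.35 -16 -12 2 1'
python3 -c "
from h import *; st(); go([.48,-.27,.32],90); go([.45,.3,.32],120)"
```

```text
t: 0.98
position: [0.3384, 0.4661, 0.3296]
orientation: [[-0.764, 0.645, -0.002], [0.645, 0.764, -0.003], [0.0, -0.003, -1.0]]
force: [1.5, -0.5, 0.7]
grip_width: 1.001
t 0.98 pos [0.3384 0.4661 0.3296] yaw 139.86 z [-0.002 -0.003 -1.   ] F [ 1.5 -0.5  0.7] g 1.001
turn [-0.0032  0.0015  0.8702] shift cm [-58.28 -47.14   1.12]
turn [-0.0034  0.0006  0.3466] shift cm [-19.24  -5.5    0.98]
```

```bash
python3 -m inch '0 0 0.07 -3.5 -1.5 0 1; 0 0 0.14 -7 -3 0 1; 0 0 0.2 -11 -4 1 1; 0 0 0.28 -15 -5 1 1; 0 0 0.35 -18.5 -6 1 1'
python3 -c "
from h import *; st(); go([.46,-.25,.32],90)"
```

```text
t: 1.4
position: [0.4425, 0.3011, 0.3209]
orientation: [[-0.496, 0.868, -0.001], [0.868, 0.496, -0.001], [-0.001, -0.001, -1.0]]
force: [0.5, 1.2, -0.2]
grip_width: 1.002
t 1.4 pos [0.4425 0.3011 0.3209] yaw 119.74 z [-0.001 -0.001 -1.   ] F [ 0.5  1.2 -0.2] g 1.002
turn [-0.0013  0.0009  0.519 ] shift cm [-48.72 -25.81   0.16]
```

```bash
python3 - <<'E'
from h import *
import pickle
s=sensors.sense(); im=eyes.get_image("wrist")[:,:,::-1]; cv2.imwrite("pics/d.png",im); pickle.dump(s,open("d.pkl","wb"))
E
```

```text
(no output)
```

View pics/d.png

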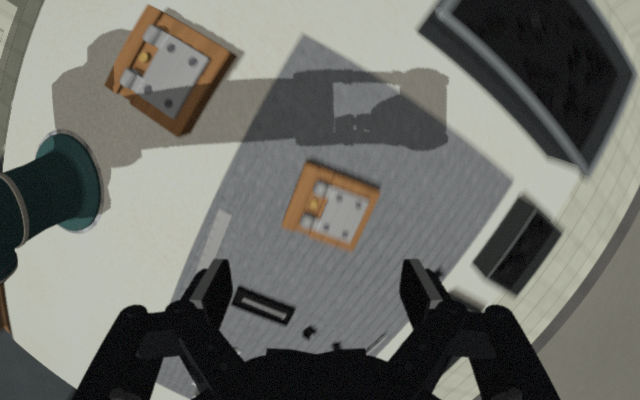

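```bash
python3 -m inch '0 0 0.07 -3.5 -1.5 0 1; 0 0 0.14 -7 -3 0 1; 0 0 0.2 -10.5 -5 0 1; 0 0 0.26 -14 -7 0 1; 0 0 0.32 -17.5 -9 0 1'
python3 -c "
from h import *; st(); go([.46,-.25,.32],90)"
```

```text
t: 1.87
position: [0.4509, 0.1054, 0.3216]
orientation: [[-0.2, 0.98, -0.0], [0.98, 0.2, -0.0], [-0.0, -0.0, -1.0]]
force: [0.3, -0.1, 0.2]
grip_width: 1.002
t 1.87 pos [0.4509 0.1054 0.3216] yaw 101.52 z [-0. -0. -1.] F [ 0.3 -0.1  0.2] g 1.002
turn [-4.00e-04  1.00e-04  2.01e-01] shift cm [-35.01  -6.2    0.17]
```

```bash
python3 -m inch '0 0 0.06 -4 -0.6 0 1; 0 0 0.12 -8 -1.2 0 1; 0 0 0.17 -12 -2 0 1; 0 0 0.2 -16 -2.5 0 1; 0 0 0.2 -20 -3 0 1'
python3 -m inch '0 0 0 -4 0 1 1; 0 0 0 -8 0 2 1; 0 0 0 -12 0 3 1;0 0 0 -12 0 4 1;0 0 0 -12 0 4 1'
python3 - <<'E'
from h import *
import pickle
st(); s=sensors.sense(); im=eyes.get_image("wrist")[:,:,::-1]; cv2.imwrite("pics/e.png",im); pickle.dump(s,open("e.pkl","wb"))
E
```

```text
t: 2.28
position: [0.4618, -0.0967, 0.322]
orientation: [[-0.002, 1.0, 0.0], [1.0, 0.002, 0.0], [0.0, 0.0, -1.0]]
force: [-0.0, 0.0, 0.4]
grip_width: 0.999
t: 2.7
position: [0.4609, -0.2159, 0.2788]
orientation: [[0.001, 1.0, -0.005], [1.0, -0.001, 0.003], [0.003, -0.005, -1.0]]
force: [-0.1, 0.2, -0.8]
grip_width: 1.001
t 2.7 pos [ 0.4609 -0.2159  0.2788] yaw 89.94 z [-0.005  0.003 -1.   ] F [-0.1  0.2 -0.8] g 1.001
```

View pics/e.png

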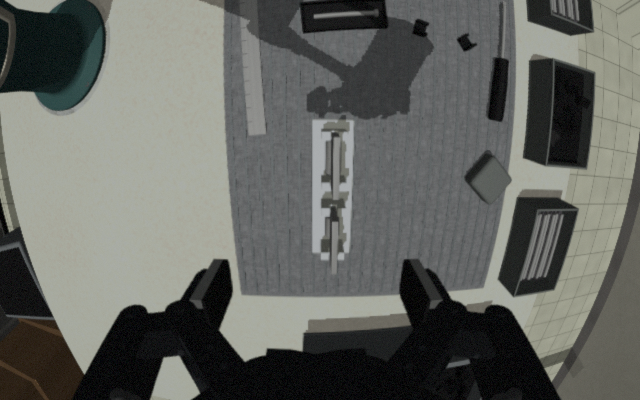

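```bash
python3 - <<'E'
from h import *
a=cv2.imread("pics/e.png")
b=cv2.resize(a[110:285,290:380],None,fx=3.4,fy=3.4,interpolation=cv2.INTER_CUBIC)
d=cv2.imread("pics/d.png")[150:260,270:390]
b=np.hstack([b,cv2.resize(d,None,fx=4,fy=595/110,interpolation=cv2.INTER_CUBIC)[:b.shape[0]]])
cv2.imwrite("pics/f.png",b)
E
```

```text
(no output)
```

View pics/f.png

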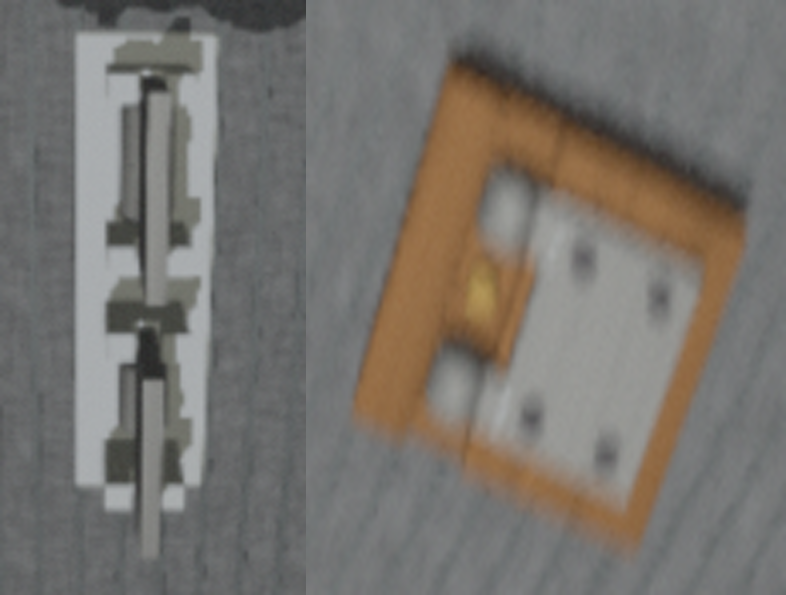

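```bash
python3 - <<'E'
from h import *
import pickle
s=pickle.load(open("e.pkl","rb"))
cr=lambda P:((wproj(P,s)-[290,110])*3.4).round(0).tolist()
c=lambda p:np.array(p)/3.4+[290,110]
# rack outline
for p in [(75,35),(217,35),(75,487),(200,487)]: print("rack", wplane(c(p),0.006,s).round(4))
for p in [(148,92),(170,92),(146,303),(165,303)]: print("leaf1 top",wplane(c(p),0.094,s).round(4))
for p in [(143,378),(164,378),(141,556),(159,556)]: print("leaf2 top",wplane(c(p),0.094,s).round(4))
for n,y0 in (("L1",-.22),("L2",-.324)):
  for h in (.016,.025):
    print(n,h,"knuckle ends at z.017, x=.47", cr([[.47,y0+h,.017],[.47,y0-h,.017]]))
  print(" post faces z.05/.0",cr([[.47,y0+.028,.05],[.47,y0-.028,.05],[.47,y0-.028,.006]]))
for px in [(152,0)]: pass
# jamb
s=pickle.load(open("d.pkl","rb"))
f=lambda p:np.array([(p[0]-306)/4+270,p[1]/(595/110)+150])
print("plunger",wplane(f((482,290)),.038,s),"top", plane("top",(205+192/5.5,140+236/5.5),.038))
for p,z in [((453,65),.037),((745,240),.037),((632,548),.037),((357,412),.037),((510,205),.052),((455,385),.052)]: print(wplane(f(p),z,s).round(4))
for p in [(137,240),(244,224)]: print("kn top",plane("top",(205+p[0]/5.5,140+p[1]/5.5),.052).round(4))
for p in [(96,103),(239,82),(258,235)]: print("plate top",plane("top",(205+p[0]/5.5,140+p[1]/5.5),.045).round(4))
for p in [(67,86),(272,52),(310,287),(98,318)]: print("block top",plane("top",(205+p[0]/5.5,140+p[1]/5.5),.037).round(4))
for p in [(452,185),(577,185),(640,193),(770,193)]: print("leaf top",plane("top",(375+(p[0]-385)/5,140+p[1]/5.5),.094).round(4))
for p in [(452,222),(535,230),(638,222),(703,230)]: print("knuckle",plane("top",(375+(p[0]-385)/5,140+p[1]/5.5),.02).round(4))
E
```

```text
rack [ 0.4531 -0.1586  0.006 ]
rack [ 0.5126 -0.158   0.006 ]
rack [ 0.4523 -0.3679  0.006 ]
rack [ 0.5118 -0.3682  0.006 ]
leaf1 top [ 0.4792 -0.1728  0.094 ]
leaf1 top [ 0.4867 -0.1728  0.094 ]
leaf1 top [ 0.4795 -0.2478  0.094 ]
leaf1 top [ 0.4863 -0.2478  0.094 ]
leaf2 top [ 0.4789 -0.2765  0.094 ]
leaf2 top [ 0.4866 -0.2765  0.094 ]
leaf2 top [ 0.4797 -0.3523  0.094 ]
leaf2 top [ 0.4868 -0.3524  0.094 ]
L1 0.016 knuckle ends at z.017, x=.47 [[116.0, 146.0], [115.0, 220.0]]
L1 0.025 knuckle ends at z.017, x=.47 [[116.0, 124.0], [115.0, 241.0]]
 post faces z.05/.0 [[117.0, 129.0], [117.0, 269.0], [114.0, 241.0]]
L2 0.016 knuckle ends at z.017, x=.47 [[114.0, 379.0], [113.0, 444.0]]
L2 0.025 knuckle ends at z.017, x=.47 [[114.0, 360.0], [113.0, 462.0]]
 post faces z.05/.0 [[116.0, 382.0], [114.0, 502.0], [113.0, 457.0]]
plunger [0.47432924 0.23648951 0.038     ] top [0.47315917 0.2381021  0.038     ]
[0.4326 0.2878 0.037 ]
[0.5558 0.3002 0.037 ]
[0.5698 0.1944 0.037 ]
[0.45   0.1782 0.037 ]
[0.4689 0.2671 0.052 ]
[0.4771 0.2108 0.052 ]
kn top [0.4697 0.2638 0.052 ]
kn top [0.4775 0.2084 0.052 ]
plate top [0.5428 0.2875 0.045 ]
plate top [0.5532 0.2126 0.045 ]
plate top [0.4725 0.2023 0.045 ]
block top [0.5534 0.3048 0.037 ]
block top [0.5705 0.1967 0.037 ]
block top [0.4459 0.1763 0.037 ]
block top [0.4306 0.2872 0.037 ]
leaf top [ 0.4883 -0.1802  0.094 ]
leaf top [ 0.4876 -0.2485  0.094 ]
leaf top [ 0.4833 -0.2828  0.094 ]
leaf top [ 0.4826 -0.3538  0.094 ]
knuckle [ 0.4787 -0.1921  0.02  ]
knuckle [ 0.4739 -0.2404  0.02  ]
knuckle [ 0.4776 -0.3005  0.02  ]
knuckle [ 0.473  -0.3382  0.02  ]
```

```bash
python3 -m inch '0 0 0 -4 0 1 1; 0 0 0 -8 -1 2 1; 0 0 0 -12 -3 3 1;0 0 0 -16 -5 4 1;0 0 0 -16 -6 4 1'
python3 - <<'E'
from h import *
import pickle
st(); s=sensors.sense(); im=eyes.get_image("wrist")[:,:,::-1]; cv2.imwrite("pics/g.png",im); pickle.dump(s,open("g.pkl","wb"))
p=wproj([[.48,-.265,.05]],s)[0].astype(int); print(p)
p=np.clip(p,[100,90],[540,310])
cv2.imwrite("pics/g2.png",cv2.resize(im[p[1]-90:p[1]+90,p[0]-100:p[0]+100],None,fx=3.3,fy=3.3,interpolation=cv2.INTER_CUBIC)); print(p)
E
```

```text
t: 3.17
position: [0.4025, -0.3774, 0.2411]
orientation: [[-0.003, 1.0, -0.001], [1.0, 0.003, -0.001], [-0.001, -0.001, -1.0]]
force: [-0.7, 0.8, -0.1]
grip_width: 1.003
t 3.17 pos [ 0.4025 -0.3774  0.2411] yaw 90.19 z [-0.001 -0.001 -1.   ] F [-0.7  0.8 -0.1] g 1.003
[384  78]
[384  90]
```

View pics/g2.png

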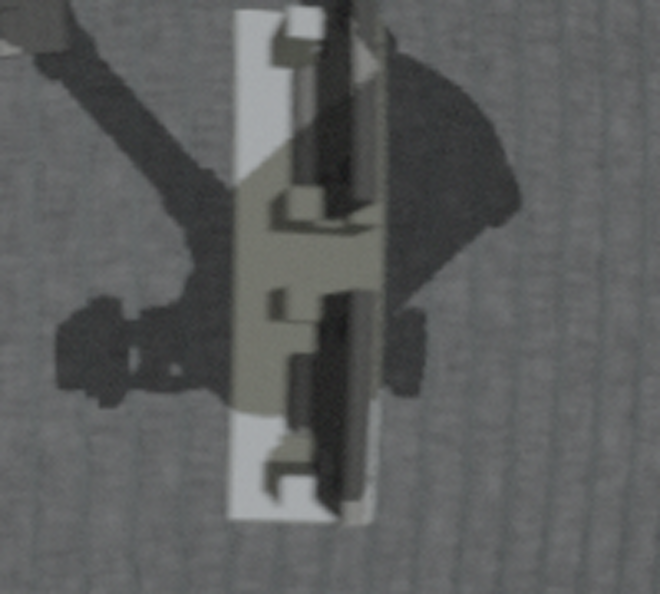

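```bash
python3 -c "
from h import *; go([.4825,-.3145,.11],90)"
```

```text
turn [-0.0034 -0.      0.0021] shift cm [ 6.2   8.27 13.09]
```

```bash
python3 -m inch '0 0 0 2 2.5 3 1; 0 0 0 4 5 6 1; 0 0 0 6 7.5 8 1;0 0 0 6.2 8.3 9 1;0 0 0 6.2 8.3 9 1'
python3 -m inch '0 0 0 0 0 1 1; 0 0 0 0 0 1 1'
python3 - <<'E'
from h import *
import pickle
st(); s=sensors.sense(); im=eyes.get_image("wrist")[:,:,::-1]; cv2.imwrite("pics/i.png",im); pickle.dump(s,open("i.pkl","wb"))
go([.4825,-.3145,.052],90)
E
```

```text
t: 3.63
position: [0.487, -0.3084, 0.1495]
orientation: [[-0.009, 1.0, -0.003], [1.0, 0.009, 0.004], [0.004, -0.003, -1.0]]
force: [-0.0, 0.4, 0.2]
grip_width: 0.996
t: 3.8
position: [0.4859, -0.3124, 0.142]
orientation: [[-0.004, 1.0, -0.0], [1.0, 0.004, -0.0], [-0.0, -0.0, -1.0]]
force: [-1.1, 0.1, -0.4]
grip_width: 1.0
t 3.8 pos [ 0.4859 -0.3124  0.142 ] yaw 90.25 z [-0. -0. -1.] F [-1.1  0.1 -0.4] g 1.0
turn [-0.0001  0.0004  0.0034] shift cm [-0.16 -0.33  9.06]
```

View pics/i.png

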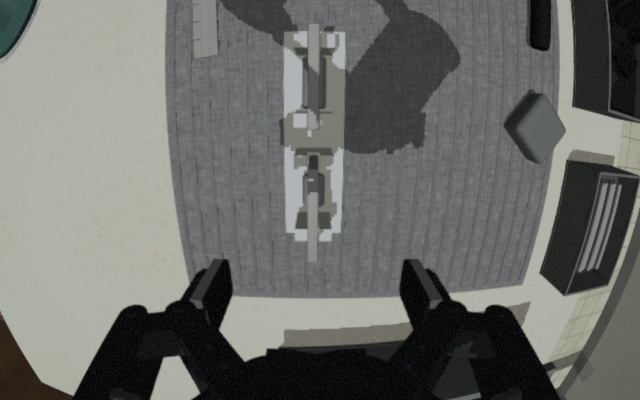

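```bash
python3 - <<'E'
from h import *
import pickle
s=pickle.load(open("i.pkl","rb"))
for p in [(312.5,194),(312,261)]: print(wplane(p,.094,s))
E
python3 -m inch '0 0 0.003 -0.1 -0.3 3 1; 0 0 0.003 -0.2 -0.3 6 1; 0 0 0.003 -0.2 -0.3 8.0 1;0 0 0.003 -0.2 -0.3 8.9 1;0 0 0.003 -0.2 -0.3 8.9 1'
python3 -m inch '0 0 0 0 0 0 1'
python3 -c "
from h import *; st();go([.4825,-.3145,.052],90)"
```

```text
[ 0.48220231 -0.29627483  0.094     ]
[ 0.48184477 -0.35270955  0.094     ]
t: 4.27
position: [0.4812, -0.3147, 0.0517]
orientation: [[0.001, 1.0, -0.003], [1.0, -0.001, 0.002], [0.002, -0.003, -1.0]]
force: [-0.9, -0.1, -0.7]
grip_width: 0.998
t: 4.35
position: [0.4832, -0.3158, 0.0543]
orientation: [[0.001, 1.0, 0.001], [1.0, -0.001, -0.001], [-0.001, 0.001, -1.0]]
force: [-0.4, 0.6, 0.6]
grip_width: 1.0
t 4.35 pos [ 0.4832 -0.3158  0.0543] yaw 89.95 z [ 0.001 -0.001 -1.   ] F [-0.4  0.6  0.6] g 1.0
turn [ 0.0009  0.0007 -0.0009] shift cm [ 0.13 -0.07  0.23]
```

```bash
python3 -m inch '0 0 0 0 -0.1 0 0; 0 0 0 0 -0.1 0 0; 0 0 0 0 -0.1 0 0; 0 0 0 0 -0.1 0 0; 0 0 0 0 -0.1 0 0' 60
python3 -m inch '0 0 0 0 0 0 0; 0 0 0 0 0 0 0; 0 0 0 0 0 0 0' 90
python3 -c "
from h import *; st()"
```

```text
t: 4.77
position: [0.4825, -0.3152, 0.0539]
orientation: [[-0.0, 1.0, 0.001], [1.0, 0.0, -0.001], [-0.001, 0.001, -1.0]]
force: [0.3, -1.4, 0.5]
grip_width: 0.3
t: 5.02
position: [0.4828, -0.3151, 0.0537]
orientation: [[0.0, 1.0, 0.001], [1.0, -0.0, -0.0], [-0.0, 0.001, -1.0]]
force: [1.1, 1.8, 2.2]
grip_width: 0.064
t 5.02 pos [ 0.4828 -0.3151  0.0537] yaw 89.99 z [ 0.001 -0.    -1.   ] F [1.1 1.8 2.2] g 0.064
```

```bash
python3 -m inch '0 0 0 0 0 0 0; 0 0 0 0 0 0 0'
python3 - <<'E'
from h import *
st(); im=eyes.get_image("wrist")[:,:,::-1]; cv2.imwrite("pics/j.png",im)
E
```

```text
t: 5.18
position: [0.4828, -0.3151, 0.0537]
orientation: [[0.0, 1.0, 0.001], [1.0, -0.0, -0.0], [-0.0, 0.001, -1.0]]
force: [1.2, 0.6, 3.8]
grip_width: 0.064
t 5.18 pos [ 0.4828 -0.3151  0.0537] yaw 90.0 z [ 0.001 -0.    -1.   ] F [1.2 0.6 3.8] g 0.064
```

View pics/j.png

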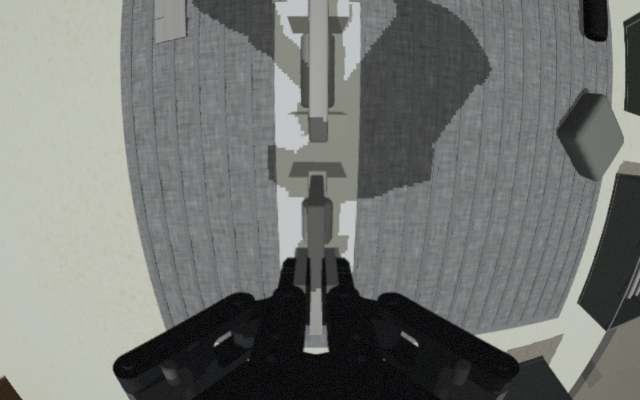

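```bash
python3 -m inch '0 0 0 0 0 -1 0; 0 0 0 0 0 -3 0; 0 0 0 0 0 -6 0; 0 0 0 0 0 -9 0; 0 0 0 0 0 -12 0'
python3 -m inch '0 0 0 0 0 -2 0; 0 0 0 0 0 -3 0; 0 0 0 0 0 -3 0'
python3 - <<'E'
from h import *
st(); go([.4735,.2375,.2],98); im=eyes.get_image("wrist")[:,:,::-1]; cv2.imwrite("pics/k.png",im)
E
```

```text
t: 5.65
position: [0.4802, -0.3141, 0.173]
orientation: [[-0.0, 1.0, -0.004], [1.0, 0.0, 0.002], [0.002, -0.004, -1.0]]
force: [0.2, 0.0, -3.2]
grip_width: 0.066
t: 5.9
position: [0.4828, -0.3158, 0.2058]
orientation: [[0.0, 1.0, 0.003], [1.0, 0.0, -0.003], [-0.003, 0.003, -1.0]]
force: [0.7, -0.4, -2.2]
grip_width: 0.061
t 5.9 pos [ 0.4828 -0.3158  0.2058] yaw 90.0 z [ 0.003 -0.003 -1.   ] F [ 0.7 -0.4 -2.2] g 0.061
turn [ 0.0026  0.0027 -0.1396] shift cm [55.33 -0.93  0.44]
```

View pics/k.png

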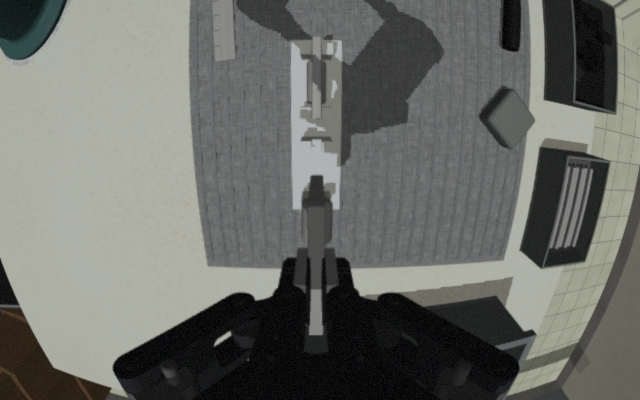

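```bash
python3 -m inch '0 0 0 2 0 0 0; 0 0 0 5.5 0 0 0; 0 0 0 9.5 0 0 0; 0 0 0 13.5 0 0 0; 0 0 0 17.5 0 0 0'
python3 -m inch '0 0 -0.03 4 0 0 0; 0 0 -0.06 8 0 0 0; 0 0 -0.09 12 0 0 0; 0 0 -0.12 16 0 0 0; 0 0 -0.14 20 0 0 0'
python3 -m inch '0 0 0 3 0 0 0; 0 0 0 4 0 0 0; 0 0 0 4 0 0 0; 0 0 0 4 0 0 0'
python3 - <<'E'
from h import *
import pickle
st(); s=sensors.sense(); go([.4735,.2375,.2],98); im=eyes.get_image("wrist")[:,:,::-1]; cv2.imwrite("pics/l.png",im); pickle.dump(s,open("l.pkl","wb"))
E
```

```text
t: 6.37
position: [0.4795, -0.138, 0.1998]
orientation: [[0.001, 1.0, -0.006], [1.0, -0.001, 0.002], [0.002, -0.006, -1.0]]
force: [1.1, 0.7, -3.5]
grip_width: 0.061
t: 6.78
position: [0.4795, 0.0616, 0.2001]
orientation: [[-0.141, 0.99, -0.005], [0.99, 0.141, -0.001], [0.0, -0.005, -1.0]]
force: [1.2, -0.2, -3.8]
grip_width: 0.06
t: 7.12
position: [0.4749, 0.0994, 0.2009]
orientation: [[-0.141, 0.99, -0.004], [0.99, 0.141, -0.002], [-0.001, -0.004, -1.0]]
force: [-0.1, -0.1, -2.6]
grip_width: 0.061
t 7.12 pos [0.4749 0.0994 0.2009] yaw 98.13 z [-0.004 -0.002 -1.   ] F [-0.1 -0.1 -2.6] g 0.061
turn [-0.0041  0.0011  0.0023] shift cm [13.69  1.81  0.07]
```

View pics/l.png

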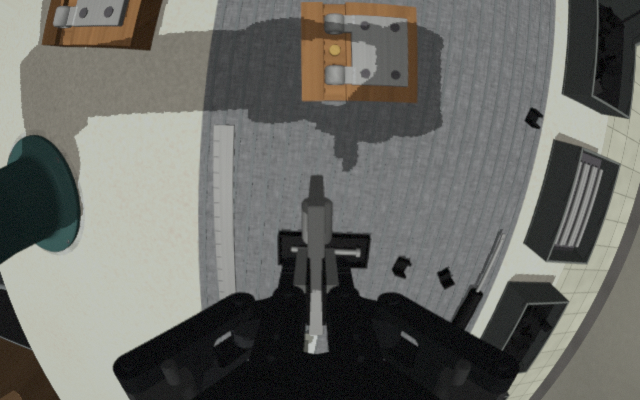

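```bash
python3 -m inch '0 0 0 2 0.3 0 0; 0 0 0 5 0.8 0 0; 0 0 0 6 1 0 0; 0 0 0 6 1 0 0; 0 0 0 6 1 0 0'
python3 - <<'E'
from h import *
import pickle
st(); s=sensors.sense(); go([.4735,.2375,.2],98); im=eyes.get_image("wrist")[:,:,::-1]; cv2.imwrite("pics/m.png",im); pickle.dump(s,open("m.pkl","wb"))
print(wproj([.4735,.2375,.041],s))
cv2.imwrite("pics/m2.png",cv2.resize(im[40:210,250:450],None,fx=3.5,fy=3.5,interpolation=cv2.INTER_CUBIC))
E
```

```text
t: 7.58
position: [0.478, 0.1592, 0.2025]
orientation: [[-0.139, 0.99, -0.001], [0.99, 0.139, -0.001], [-0.001, -0.001, -1.0]]
force: [-1.1, -0.7, -3.4]
grip_width: 0.063
t 7.58 pos [0.478  0.1592 0.2025] yaw 98.01 z [-0.001 -0.001 -1.   ] F [-1.1 -0.7 -3.4] g 0.063
turn [-0.0013  0.0013  0.0002] shift cm [7.81 0.65 0.24]
[[323.03354887 106.47942131]]
```

View pics/m2.png

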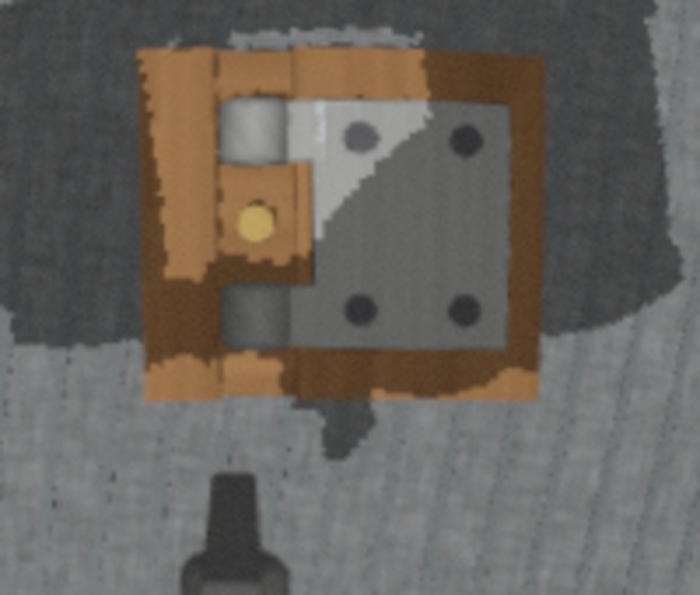

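```bash
python3 - <<'E'
from h import *
import pickle
s=pickle.load(open("m.pkl","rb"))
f=lambda p:np.array(p)/3.5+[250,40]
W=lambda p,z:wplane(f(p),z,s)
print("plunger",W((255.5,223),.038).round(4))
# knuckle silhouettes at z .041, inner end faces at z .041-.05
a=(W((218,130),.041)+W((288,130),.041))/2; b=(W((220,318),.041)+W((292,318),.041))/2
print("kn axis pts",a.round(4),b.round(4), "yaw",np.degrees(np.arctan2(-(a-b)[0],(a-b)[1])))
for n,r in (("in",(164,284)),("out",(97,350))):
    p=W((253,r[0]),.050);q=W((255,r[1]),.050); print(n,p.round(4),q.round(4),((p+q)/2).round(4),np.hypot(*(p-q)[:2]))
p=W((302,101),.045);q=W((510,104),.045);r=W((507,348),.045); t=W((300,348),.045)
print("plate",p.round(4),q.round(4),r.round(4),t.round(4),np.degrees(np.arctan2(-(q-r)[0],(q-r)[1])),np.hypot(*(q-r)[:2]))
E
```

```text
plunger [0.4731 0.2404 0.038 ]
kn axis pts [0.4683 0.2686 0.041 ] [0.4774 0.2116 0.041 ] yaw 9.069704034642093
in [0.4696 0.2578 0.05  ] [0.4753 0.2224 0.05  ] [0.4725 0.2401 0.05  ] 0.0358207927561481
out [0.4668 0.2777 0.05  ] [0.4781 0.2028 0.05  ] [0.4725 0.2402 0.05  ] 0.07578242107700318
plate [0.4813 0.2792 0.045 ] [0.5435 0.29   0.045 ] [0.5554 0.2151 0.045 ] [0.4918 0.2048 0.045 ] 8.990867257077422 0.07579420729473586
```

```bash
python3 -c "
from h import *; go([.4728,.2396,.13],99)"
```

```text
turn [-0.0012  0.0012 -0.0178] shift cm [8.06 0.62 7.25]
```

```bash
python3 -m inch '0 0 -0.01 2 0 1 0; 0 0 -0.018 5 0.3 3 0; 0 0 -0.018 7.5 0.6 5 0; 0 0 -0.018 8 0.6 7 0; 0 0 -0.018 8 0.6 7.2 0'
python3 -m inch '0 0 0 0 0 0 0; 0 0 0 0 0 0 0'
python3 - <<'E'
from h import *
import pickle
st(); s=sensors.sense(); go([.4728,.2396,.11],99); im=eyes.get_image("wrist")[:,:,::-1]; cv2.imwrite("pics/n.png",im); pickle.dump(s,open("n.pkl","wb"))
im=eyes.get_image("side")[:,:,::-1]; cv2.imwrite("pics/n2.png",cv2.resize(im[90:190,220:380],None,fx=5,fy=5,interpolation=cv2.INTER_CUBIC))
E
```

```text
t: 8.05
position: [0.4699, 0.2392, 0.1269]
orientation: [[-0.158, 0.987, -0.007], [0.987, 0.158, -0.003], [-0.002, -0.007, -1.0]]
force: [-1.7, -0.9, -3.6]
grip_width: 0.061
t: 8.22
position: [0.4733, 0.2392, 0.1317]
orientation: [[-0.156, 0.988, 0.0], [0.988, 0.156, -0.001], [-0.001, 0.0, -1.0]]
force: [0.3, 0.5, -2.5]
grip_width: 0.067
t 8.22 pos [0.4733 0.2392 0.1317] yaw 98.99 z [ 0.    -0.001 -1.   ] F [ 0.3  0.5 -2.5] g 0.067
turn [ 0.0002  0.0007 -0.0002] shift cm [ 0.05 -0.04  2.17]
```

View pics/n.png

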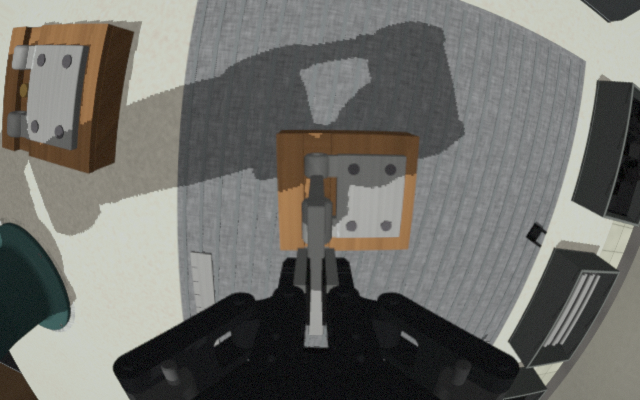

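View pics/n2.png

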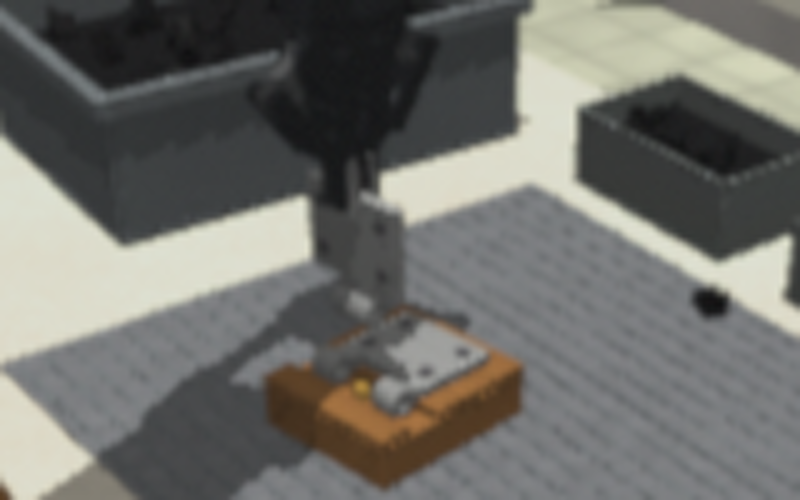

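```bash
python3 -m inch '0 0 0 0 0 1 0; 0 0 0 0 0 2 0; 0 0 0 0 0 2.5 0; 0 0 0 0 0 2.5 0; 0 0 0 0 0 2.5 0'
python3 -c "
from h import *; st();go([.4728,.2396,.09],99)"
```

```text
t: 8.73
position: [0.472, 0.2401, 0.1052]
orientation: [[-0.157, 0.988, -0.002], [0.988, 0.157, -0.001], [-0.001, -0.002, -1.0]]
force: [-0.5, -0.0, -2.7]
grip_width: 0.061
t 8.73 pos [0.472  0.2401 0.1052] yaw 99.05 z [-0.002 -0.001 -1.   ] F [-0.5 -0.  -2.7] g 0.061
turn [-0.0019  0.0005  0.0008] shift cm [-0.06  0.07  1.52]
```

```bash
python3 -m inch '0 0 0 0 0 0.4 0; 0 0 0 0 0 0.8 0; 0 0 0 0 0 1.2 0; 0 0 0 0 0 1.5 0; 0 0 0 0 0 1.5 0'
python3 -c "
from h import *; st();go([.4728,.2396,.0777],99)"
```

```text
t: 9.15
position: [0.4721, 0.2403, 0.0902]
orientation: [[-0.157, 0.988, -0.002], [0.988, 0.157, -0.001], [-0.0, -0.002, -1.0]]
force: [-0.0, 0.1, -3.0]
grip_width: 0.066
t 9.15 pos [0.4721 0.2403 0.0902] yaw 99.06 z [-0.002 -0.001 -1.   ] F [-0.   0.1 -3. ] g 0.066
turn [-0.0016  0.0005  0.001 ] shift cm [-0.08  0.06  1.25]
```

```bash
python3 -m inch '0 0 0 0 0 0.3 0; 0 0 0 0 0 0.5 0; 0 0 0 0 0 0.7 0; 0 0 0 0 0 0.8 0'
python3 -m inch '0 0 0 0 0 0.2 0; 0 0 0 0 0 0.3 0; 0 0 0 0 0 0.3 0'
python3 -c "
from h import *; st();go([.4728,.2396,.0777],99)"
```

```text
t: 9.48
position: [0.4732, 0.2408, 0.0838]
orientation: [[-0.157, 0.988, 0.001], [0.988, 0.157, 0.0], [0.0, 0.001, -1.0]]
force: [-0.8, 0.1, 1.9]
grip_width: 0.063
t: 9.73
position: [0.4733, 0.2408, 0.0808]
orientation: [[-0.157, 0.988, 0.001], [0.988, 0.157, 0.0], [0.0, 0.001, -1.0]]
force: [-1.3, 0.2, 4.0]
grip_width: 0.059
t 9.73 pos [0.4733 0.2408 0.0808] yaw 99.05 z [ 0.001  0.    -1.   ] F [-1.3  0.2  4. ] g 0.059
turn [ 0.0012 -0.0003  0.0009] shift cm [-0.11 -0.07  0.31]
```

```bash
python3 -m inch '0 0 0 0 0 0.15 0; 0 0 0 0 0 0.25 0; 0 0 0 0 0 0.25 0'
python3 -m inch '0 0 0 0 0 0.1 0; 0 0 0 0 0 0.1 0; 0 0 0 0 0 0.1 0'
```

```text
t: 9.98
position: [0.4734, 0.2408, 0.0784]
orientation: [[-0.157, 0.988, 0.001], [0.988, 0.157, 0.001], [0.0, 0.001, -1.0]]
force: [-1.9, -0.1, 5.1]
grip_width: 0.059
t: 10.23
position: [0.4735, 0.2409, 0.0778]
orientation: [[-0.157, 0.988, 0.001], [0.988, 0.157, 0.001], [0.0, 0.002, -1.0]]
force: [-1.9, -0.0, 6.9]
grip_width: 0.066
```

```bash
python3 -m inch '0 0 0 0 0 0.1 0; 0 0 0 0 0 0.1 0; 0 0 0 0 0 0.1 0'
python3 -m inch '0 0 0 0 0 0.1 0; 0 0 0 0 0 0.1 0; 0 0 0 0 0 0.1 0'
```

```text
t: 10.48
position: [0.474, 0.241, 0.0777]
orientation: [[-0.157, 0.988, 0.002], [0.988, 0.157, 0.001], [0.001, 0.002, -1.0]]
force: [-2.7, -1.4, 11.4]
grip_width: 0.063
t: 10.73
position: [0.4744, 0.2412, 0.0776]
orientation: [[-0.157, 0.988, 0.003], [0.988, 0.157, 0.001], [0.001, 0.003, -1.0]]
force: [-3.9, -2.3, 15.4]
grip_width: 0.063
```

```bash
python3 -m inch '0 0 0 0 0 0 0; 0 0 0 0 0 0 0; 0 0 0 0 0 0 0'
python3 - <<'E'
from h import *
st(); im=eyes.get_image("wrist")[:,:,::-1]; cv2.imwrite("pics/o.png",cv2.resize(im[130:280,240:440],None,fx=3,fy=3,interpolation=cv2.INTER_CUBIC))
im=eyes.get_image("side")[:,:,::-1]; cv2.imwrite("pics/o2.png",cv2.resize(im[90:190,220:380],None,fx=5,fy=5,interpolation=cv2.INTER_CUBIC))
cv2.imwrite("pics/o3.png",eyes.get_image("top")[:,:,::-1])
E
```

```text
t: 10.98
position: [0.4744, 0.2412, 0.0776]
orientation: [[-0.157, 0.988, 0.003], [0.988, 0.157, 0.001], [0.001, 0.003, -1.0]]
force: [-3.2, -2.5, 14.9]
grip_width: 0.063
t 10.98 pos [0.4744 0.2412 0.0776] yaw 99.05 z [ 0.003  0.001 -1.   ] F [-3.2 -2.5 14.9] g 0.063
```

View pics/o.png

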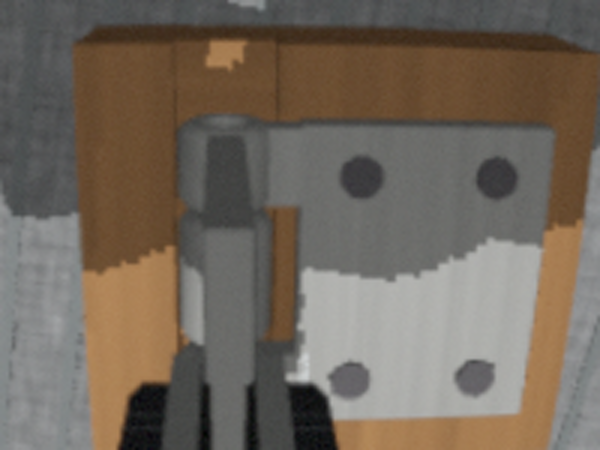

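View pics/o2.png

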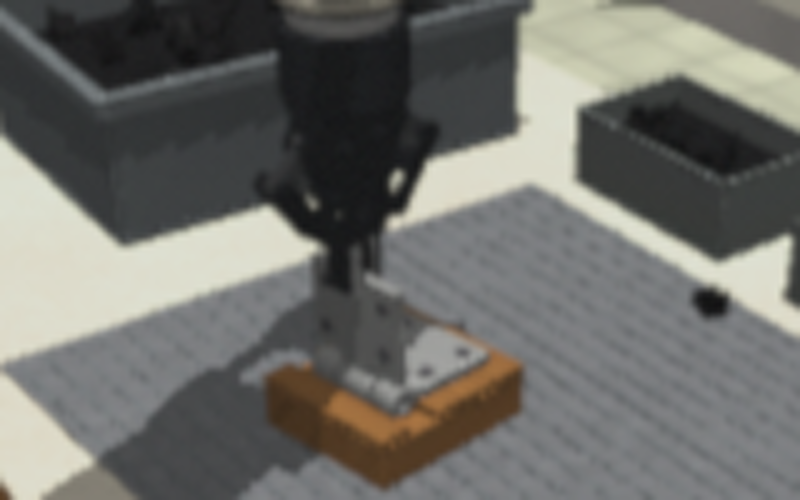

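View pics/o3.png

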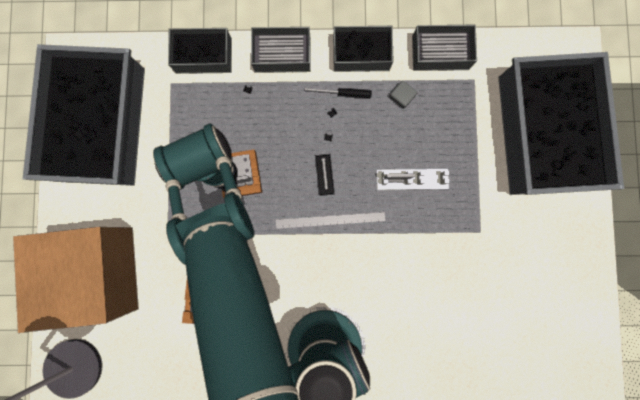

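The wrist view shows the leaf's knuckle lying between the fixed ones, with their sides in line (crop columns 178–270). In the top view the other leaf, pin, clips, driver and case are where they started. I'm handing the job in.

```bash
python3 -c "
from rig import manip; print(manip.close_job())
from h import *; st()"
```

```text
the job is handed in; nothing more can be done
None
the job is handed in; nothing more can be done
```

I lifted the fitting leaf (short knuckle, on the rack's −y side) out of the rack and lowered it into the gap on the smaller jamb block. I handed the job in at about 11 s, still gripping the leaf and pressing it down. No verdict is reported, so the points below are my own last checks.

- **Depth:** the tool stopped at z = 0.0776 m, against 0.0777 m predicted for the knuckle resting on the groove floor. The upward force rose as the plunger was pushed in, then went up to 15 N with no further travel, so the leaf is on the floor. The plunger's travel and the leaf's grip force are inferred, not read directly.
- **Alignment:** the last wrist picture shows the leaf's knuckle in line with the fixed ones. The tool's heading is within about 0.1° of the bore axis I measured, and it stands upright to within 0.003 rad.
- **Position:** the tool drifted about 1.6 mm in x and y from my target as I pressed down, inside the allowed 3 and 4 mm.
- **Grip:** the gripper was set to 90 N, and its opening stayed steady at about 0.06.
- **Other objects:** in the last top view the other leaf, pin, clips, screwdriver and tape case appear unmoved.
- **Disagreement:** the top and wrist cameras differed by about 2–4 mm in y. I used the wrist camera for both grasp and fit, so the error should largely cancel.

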